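# Slide the drip tray home under the tube warmer

### The arm

A 7-joint arm with a two-finger parallel gripper is mounted at the origin on a cart in front of the work surface, level with it; the furniture and walls round the work are solid. World frame = base frame: x ahead of the robot, y to its left, z up, the work surface at z = 0. Lengths are in m, angles in rad, forces in N, time in s.
With the tool pointing down it reaches from about 0.4 to 0.9 m from the base axis. Payload 5.5 kg.
Tool frame: the origin (TCP) lies midway between the tips of the shut fingers; the grasp point (between the pads) lies 19 mm behind it (manip.grip_depth is the distance from the TCP to the grasp point, in m); z points along the fingers, y is the line along which they close (so a half turn about z gives the same grasp; the last joint's range is limited). The gripper opens to 92 mm and grips with 3 to 60 N. Pads are 19 mm wide; open, the fingers measure 130 mm over their backs; the gripper's body (75 mm by 190 mm) begins 47 mm behind the grasp point.
Start: joints at [1.374, 0.501, -0.427, 1.55, 0.221, 1.138, -0.21], TCP at [0.288, -0.582, 0.227] pointing down, gripper open.
Joint ranges: [-2.88, 2.88], [-0.31, 2.03], [-1.54, 1.56], [0.2, 2.42], [-1.41, 4.55], [0.19, 2.02], [-2.57, 2.57]. Speed limits (rad/s): [2.57, 2.57, 3.14, 3.14, 3.14, 3.14, 3.14].

### API

Orientations are given as a unit quaternion [x, y, z, w].
In Python, from bench import manip, effector, viewer gives the robot as it stands. Calls block until the motion is done:
- manip.move_pose(position, orientation): joint-space move of the TCP to a pose.
- manip.servo_line(position, ori=None, vel=0.15): straight line of the TCP; ori=None keeps the orientation; vel is the mean speed in m/s.
- manip.movej(angles): joint-space move.
- effector.open_jaws() and effector.close(f_grip=None): open the fingers fully, or close them until they stop; f_grip is the grip in N (None keeps the last).
- manip.sleep(seconds).
- manip.solve_ik(position, orientation): joint angles nearest the present ones, or None.
- viewer.get_image(name): name is "side" or "top"; returns the picture (384x512x3 uint8, red, green, blue); there is no depth.
- viewer.get_calibration(name): a dict with "vfov" (degrees; the focal length in pixels is half the picture's height over the tangent of half this angle, whatever the lens; pixels are square), "cx", "cy" (the principal point, pixels), "dist_coeffs" ([k1, k2, p1, p2, k3] as OpenCV has them; the pictures are not rectified), "eye" and "attitude" of the camera in the world. Camera axes: x right, y down, z forward; pixel columns grow to the right and rows downward; lengths in m; the calibration is good to about 2 mm. A picture is of the moment at which its call begins. get_calibration takes no time and is no camera call.
A pose or a line that the arm cannot do raises manip.PlanningError and nothing moves.
- manip.hand_in(): hands the job in; it is judged then, once.
Readings, each from a call of its own:
- manip.current_clock(): time.
- manip.current_q(): joint angles.
- manip.current_joint_velocities(): joint speeds.
- manip.current_tau(): joint torques, N m.
- manip.current_tool_pos(): TCP position.
- manip.current_tcp_rot(): TCP orientation.
- manip.current_force(): force on the tool from outside, world axes, zero at the start.
- manip.current_wrist_torque(): the same for the moment, N m.
- manip.current_finger_gap(): finger opening in m.
- manip.current_gripper_force(): force on a finger pad.
Only numpy, scipy, OpenCV 4.12 (cv2) and the standard library are available. Lean on these libraries where they do the work, as an engineer would, in place of code of your own. Each camera call takes 0.05 s, during which the arm holds its last target. There are 200 camera calls.

### The job

Fetch the steel drip tray by its upright grip and slide it into the low bay under the front of the white tube warmer: nose it in, find the long guide wall on the left inside the bay by touch, and slide the tray along that wall until it is fully home against the back stop. Be gentle, the guides bend if they are rammed or pressed hard, and leave the beaker and bottles where they stand. Let go of the tray when it is in.

Things in the scene. Friction and masses are not known exactly. Their poses are not given: they have to be found in the camera images.
- tray: Open steel pan 180 long (its x) by 110 wide (y) by 22 mm high, about 0.3 kg, that lies and slides on the worktop. Origin under the centre of the pan, on its underside; z up; +x points to the plain end that goes into the bay first. At the other end a grey grip plate stands up in the pan.
- tray_grip (a point): Where to hold the tray: middle of the upper part of the upright grip plate, 56 mm above the worktop, at x = -66 mm, y = 0 of the tray. The plate is 36 mm along the tray's x, 14 mm thick along its y; its top is 72 mm above the worktop. Grasp it across the 14 mm, from above.
- warmer: White tube warmer, a fixed box 160 deep (x), 184 wide (y), 74 mm high, with a grey tube block on top, 82 mm or more behind the front, up to 107 mm high. Origin on the worktop below the middle of the front face; +x points into the bay, +y to the left as one faces its front, z up. The bay is low in the front face; its floor is the worktop.
- bay_mouth (a point): Middle of the bay mouth (160 wide, 30 mm high), 15 mm above the warmer's origin. Hidden inside, parallel to the warmer's x, stand two rigid blunt-ended walls 113 mm apart, 6 mm thick; the tray goes between. Left (+y) wall starts 12 mm inside, right wall 48 mm inside. The pair's middle lies anywhere from 10 mm right to 10 mm left of the warmer's centre line: only touch tells.
- bay_stop (a point): Middle of the flat rigid back stop, 110 mm inside the mouth. At home the tray's plain end touches it: tray origin at x = +20 mm of the warmer, the last 70 mm with the grip outside. The walls allow 3 mm total side play. The tray must never press on walls or stop with more than 25 N; 3 to 8 N is enough to feel them.
- beaker: Clear beaker, 71 mm across and 86 mm high, bystander to the right of the warmer; origin at the centre of its underside.
- bottle_saline: White bottle, 43 mm across and 140 mm high, bystander to the left of the warmer; origin at the centre of its underside.
- bottle_reagent_1: Brown bottle with a black cap, 48 mm across and 98 mm high, bystander left of the warmer; origin at the centre of its underside.

How it is judged:
On the way:
1. the tray's plain end is at least 15 mm inside the bay, the tray flat and roughly square to it (x of tray in the frame of warmer between -0.075 and -0.01 m and y of tray in the frame of warmer between -0.03 and 0.03 m and angle between the x axis of tray and the x axis of warmer, either way round below 0.15 rad and angle between tray's own z axis and vertical below 0.1 rad), for 0.1 s.
At the end, for the whole second after the job is handed in: The tray lies flat between the guides, its inner end within 3.5 mm of the back stop, square to the warmer (0.05 rad), within 16 mm of its centre line, at rest and let go (x of tray in the frame of warmer above 0.0165 m and y of tray in the frame of warmer between -0.016 and 0.016 m and angle between the x axis of tray and the x axis of warmer, either way round below 0.05 rad and angle between tray's own z axis and vertical below 0.04 rad and linear speed of tray below 0.01 m/s and contact force between tray and the fingers below 0.2 N); the robot touches nothing.
It fails at once if the tray presses on the warmer or its guides with more than 25 N (contact force between tray and warmer above 25 N).
It fails at once if the beaker is moved by more than 15 mm (distance of beaker from where it was at the start of the episode above 0.015 m).
It fails at once if the bottle_saline is moved by more than 15 mm (distance of bottle_saline from where it was at the start of the episode above 0.015 m).
It fails at once if the bottle_reagent_1 is moved by more than 15 mm (distance of bottle_reagent_1 from where it was at the start of the episode above 0.015 m).
It also fails if it takes over 67 s, if anything falls off the work surface, if the arm or the gripper's body presses on something with over 40 N, if the wrist force passes 120 N, or if a joint passes its speed limit or range.

## Working session

There is one attempt and no reset: what is moved stays moved. The work goes in short steps, each a Python script; the robot and the scene stay as the last script left them, time stands still between calls to the robot, and variables do not carry over. Pictures are saved under pics/ and viewed, at most 10 in all, crops included, and the job is handed in when it is done.

```bash
ls; mkdir -p pics; python3 - <<'E'
from bench import manip, effector, viewer
import cv2
for n in ("top","side"):
    im=viewer.get_image(n); cv2.imwrite(f"pics/{n}0.png",im[:,:,::-1]); print(n,viewer.get_calibration(n))
print(manip.current_clock(),manip.current_tool_pos(),manip.current_tcp_rot(),manip.current_finger_gap(),manip.grip_depth,manip.current_force())
E
```

```text
pics
top {'vfov': 54.37867379079334, 'cx': 258.37263162732296, 'cy': 198.03468211629695, 'dist_coeffs': array([-0.08849916,  0.        ,  0.        ,  0.        ,  0.        ]), 'eye': array([0.52417583, 0.10788162, 1.15198819]), 'attitude': array([-0.69684408,  0.71559722, -0.03223057,  0.03591845])}
side {'vfov': 46.05114299244176, 'cx': 253.53551231463865, 'cy': 198.68650392622828, 'dist_coeffs': array([-0.16634432,  0.        ,  0.        ,  0.        ,  0.        ]), 'eye': array([ 0.60671669, -0.9356356 ,  0.72768355]), 'attitude': array([ 0.87726527, -0.00792904,  0.00876009, -0.47986044])}
0.1 [ 0.28811933 -0.58196645  0.22581356] [ 9.73684342e-01  2.27899246e-01 -1.72832614e-04 -8.40513813e-04] 0.09173459768081801 0.0188 [-1.34268415e-01 -2.09734669e-01  1.64927190e-04]
```

View pics/top0.png

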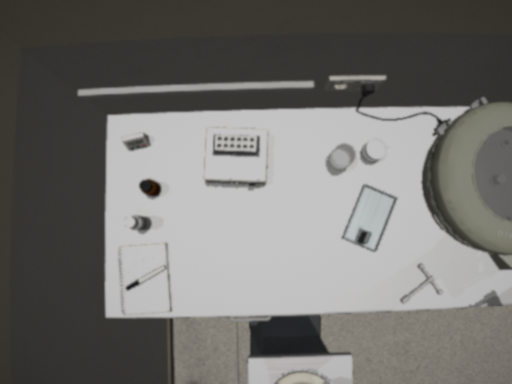

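View pics/side0.png

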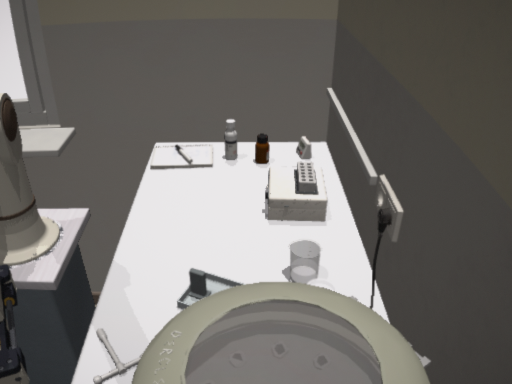

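The top view shows the tray near (370,218), its grip at about (363,237), the warmer near (237,156), and the beaker and another cup at (340,159) and (374,150). In the side view the tray is partly hidden by the arm. I'll enlarge the top view.

```bash
python3 - <<'E'
import cv2
im=cv2.imread("pics/top0.png")
a=cv2.resize(im[170:260,330:410],None,fx=6,fy=6,interpolation=cv2.INTER_CUBIC)
b=cv2.resize(im[115:195,195:280],None,fx=7,fy=7,interpolation=cv2.INTER_CUBIC)
cv2.imwrite("pics/a.png",a);cv2.imwrite("pics/b.png",b)
E
cat > h.py <<'E'
import numpy as np, cv2
from scipy.spatial.transform import Rotation as R
from bench import manip, effector, viewer
def world(cam,pts,z):
    c=viewer.get_calibration(cam); f=192/np.tan(np.radians(c["vfov"])/2)
    K=np.array([[f,0,c["cx"]],[0,f,c["cy"]],[0,0,1]])
    u=cv2.undistortPoints(np.array(pts,float).reshape(-1,1,2),K,c["dist_coeffs"]).reshape(-1,2)
    d=R.from_quat(c["attitude"]).apply(np.c_[u,np.ones(len(u))]); e=c["eye"]
    z=np.broadcast_to(z,len(d))
    return e+d*((z-e[2])/d[:,2])[:,None]
def pix(cam,P):
    c=viewer.get_calibration(cam); f=192/np.tan(np.radians(c["vfov"])/2)
    K=np.array([[f,0,c["cx"]],[0,f,c["cy"]],[0,0,1]])
    r=R.from_quat(c["attitude"]).inv()
    return cv2.projectPoints(np.array(P,float).reshape(-1,3),r.as_rotvec(),-r.apply(c["eye"]),K,c["dist_coeffs"])[0].reshape(-1,2)
def fit(cam,local,pts,x0):
    """x,y,yaw of a body from pixels of known body points"""
    from scipy.optimize import least_squares
    local=np.array(local,float);pts=np.array(pts,float)
    g=lambda p:(pix(cam,R.from_euler('z',p[2]).apply(local)+[p[0],p[1],0])-pts).ravel()
    s=least_squares(g,x0); return s.x, g(s.x).reshape(-1,2)
E
```

```text
(no output)
```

View pics/a.png

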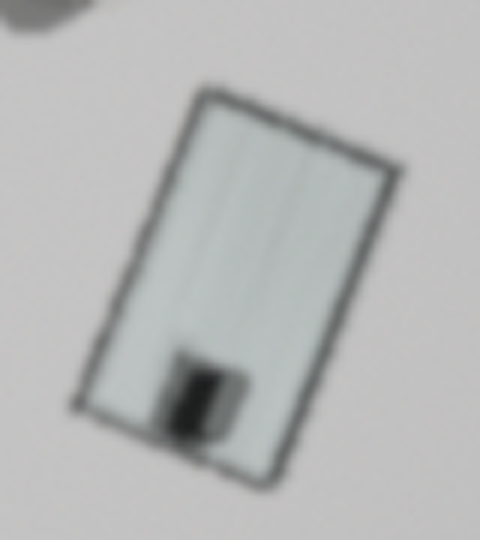

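View pics/b.png

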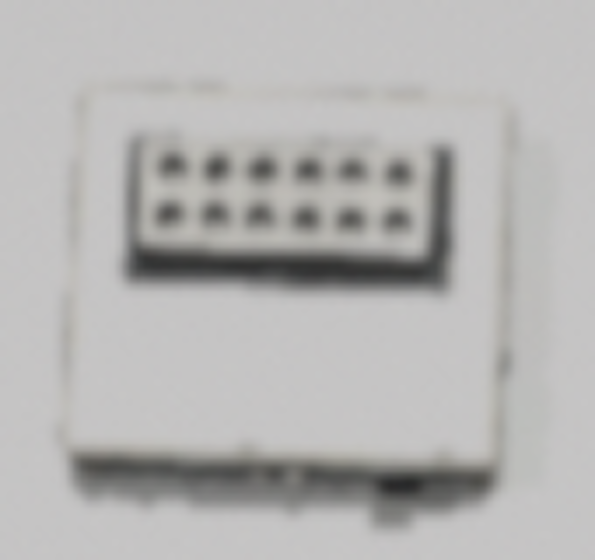

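Crop a: the tray rim corners are at (205,88), (400,168), (76,405) and (270,490), and the dark grip top is at about (200,398). Crop b: the warmer's top corners are at (68,452), (497,468), (85,92) and (512,105).

```bash
python3 - <<'E'
from h import *
A=(np.array([[205,90],[399,170],[77,405],[269,488]])+.5)/6-.5+[330,170]
B=(np.array([[68,453],[497,468],[85,90],[512,103]])+.5)/7-.5+[195,115]
tl=[[.09,.055,.022],[.09,-.055,.022],[-.09,.055,.022],[-.09,-.055,.022]]
wl=[[0,.092,.074],[0,-.092,.074],[.16,.092,.074],[.16,-.092,.074]]
print(world("top",A,.022).round(4).tolist());print(world("top",B,.074).round(4).tolist())
t,r=fit("top",tl,A,[.45,-.2,-.4]);print("tray",t.round(4),r.round(2).tolist())
w,r=fit("top",wl,B,[.6,.1,0]);print("warmer",w.round(4),r.round(2).tolist())
T=R.from_euler('z',t[2]);g=T.apply([-.066,0,.072])+[t[0],t[1],0]
print("grip",g,((pix("top",g)-[330,170]+.5)*6-.5),"side",pix("side",g))
print("bystanders",world("top",[[340,159],[374,150],[150,188],[138,223]],[.05,.05,.098,.1]).round(3).tolist())
print("side warmer",pix("side",R.from_euler('z',w[2]).apply(np.array(wl+[[0,.092,0],[0,-.092,0]]))+[w[0],w[1],0]).round(0).tolist())
yaw=t[2]
for k in (0,np.pi):
    q=R.from_euler('z',yaw+k)*R.from_euler('x',np.pi)
    p=[g[0],g[1],.037]; p2=[g[0],g[1],.14]
    print(k,manip.solve_ik(p2,q.as_quat()),manip.solve_ik(p,q.as_quat()))
    q=R.from_euler('z',w[2]+k)*R.from_euler('x',np.pi)
    W=R.from_euler('z',w[2])
    for x in(-.23,.02): print(manip.solve_ik(W.apply([x-.066,0,.037])+[w[0],w[1],0],q.as_quat()))
E
```

```text
[[0.6663, -0.2116, 0.022], [0.6225, -0.31, 0.022], [0.5083, -0.1382, 0.022], [0.4636, -0.234, 0.022]]
[[0.6877, 0.2686, 0.074], [0.6765, 0.0899, 0.074], [0.8432, 0.2599, 0.074], [0.8321, 0.0791, 0.074]]
tray [ 0.5653 -0.2235 -0.4373] [[-0.0, -1.24], [0.44, -0.32], [-0.85, 0.46], [0.45, 1.05]]
warmer [ 0.6801  0.1794 -0.0623] [[-0.88, 0.67], [0.82, 0.69], [-0.45, -0.76], [0.5, -0.68]]
grip [ 0.50546748 -0.19554362  0.072     ] [[217.46821545 407.97856402]] side [[196.96857056 269.39105356]]
bystanders [[0.742, -0.136, 0.05], [0.767, -0.241, 0.05], [0.663, 0.422, 0.098], [0.564, 0.456, 0.1]]
side warmer [[269.0, 165.0], [268.0, 198.0], [322.0, 167.0], [328.0, 200.0], [268.0, 186.0], [268.0, 220.0]]
0 [ 0.66099027  0.41529204 -0.42036751  1.90070637  0.21713384  0.86991799
 -1.87670629] [ 0.575776    0.56648892 -0.32002699  1.9525439   0.27725203  0.66470076
 -1.92538356]
[-0.54981428  0.40771047  0.01462274  2.22081401 -0.0118106   0.51313692
 -2.15921817]
[ 0.09886559  0.79183292 -0.60887984  1.63770687  0.55129912  0.88999161
 -2.35901835]
3.141592653589793 [ 1.04951719  0.56624843 -0.94634431  1.88880264  0.55400599  0.97424395
  0.98448326] [ 0.96334561  0.71729578 -0.83757592  1.93998864  0.73157489  0.81997622
  0.85058546]
[ 0.27330678  0.62915136 -0.97421555  2.19608384  0.81150134  0.7357771
  0.24653741]
[ 0.31842389  0.9614481  -0.99057624  1.62994206  0.89952822  1.06718977
  0.56316837]
```

```bash
python3 - <<'E'
import cv2
im=cv2.imread("pics/side0.png")
cv2.imwrite("pics/c.png",cv2.resize(im[150:230,250:340],None,fx=6,fy=6,interpolation=cv2.INTER_CUBIC))
E
```

```text
(no output)
```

View pics/c.png

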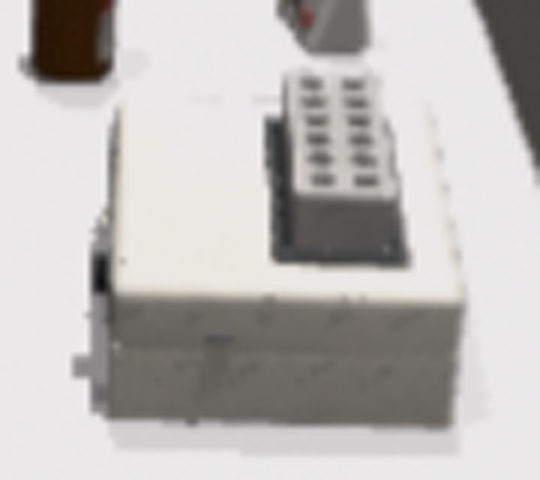

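The side crop shows the warmer's front-right base corner at (268,219) and top corner at (268.7,199). My top-view fit predicts (268,220) and (268,198), so the two agree. There is a small protrusion on the front at about (263.7,211). I'll triangulate it and grasp the tray.

```bash
cat >> h.py <<'E'
W=np.array([0.6801,0.1794,-0.0623])
def toW(p): return R.from_euler('z',-W[2]).apply(np.array(p)-[W[0],W[1],0])
Z=0.037
def tgt(x,y,yaw=0.,z=Z):
    """TCP pose for tray origin (x,y,yaw) in the warmer frame"""
    g=R.from_euler('z',yaw).apply([-.066,0,0])+[x,y,0]
    p=R.from_euler('z',W[2]).apply(g)+[W[0],W[1],0]; p[2]=z
    return p,(R.from_euler('z',W[2]+yaw+np.pi)*R.from_euler('x',np.pi)).as_quat()
def state():
    """tray pose in warmer frame if rigidly held, force in warmer frame, Mz"""
    p=toW(manip.current_tool_pos()); yaw=(R.from_euler('z',-W[2]-np.pi)*R.from_quat(manip.current_tcp_rot())*R.from_euler('x',-np.pi)).as_rotvec()[2]
    o=p[:2]+R.from_euler('z',yaw).apply([.066,0,0])[:2]
    return np.r_[o,yaw], R.from_euler('z',-W[2]).apply(manip.current_force()), manip.current_wrist_torque()
E
python3 - <<'E'
from h import *
from scipy.optimize import least_squares
pt=np.array([392,518])/7+[195,115]; ps=np.array([82,365])/6+[250,150]
s=least_squares(lambda X:np.r_[pix("top",X)[0]-pt,pix("side",X)[0]-ps],[.66,.11,.02])
print("knob",toW(s.x),s.fun)
t=[0.5653,-0.2235,-0.4373]
T=R.from_euler('z',t[2]);g=T.apply([-.066,0,0])+[t[0],t[1],0]
q=(R.from_euler('z',t[2]+np.pi)*R.from_euler('x',np.pi)).as_quat()
manip.move_pose([g[0],g[1],.14],q); print(manip.current_clock(),manip.current_force(),manip.current_wrist_torque())
cv2.imwrite("pics/s1.png",cv2.resize(viewer.get_image("side")[180:340,100:340,::-1],None,fx=3,fy=3,interpolation=cv2.INTER_CUBIC))
manip.servo_line([g[0],g[1],Z],vel=.08)
print(manip.current_clock(),manip.current_tool_pos(),g,manip.current_force())
E
```

```text
knob [-0.01239582 -0.04568283  0.00043361] [-0.00878784 -0.15717991 -0.14428468  0.01796257]
1.7583 [ 0.12593671  0.2574293  -0.21574626] [ 0.08351068 -0.07852673 -0.01600196]
3.2417 [ 0.505973   -0.19570926  0.03752823] [ 0.50551071 -0.19554932  0.        ] [-0.7404256  -0.20931695  0.32897709]
```

View pics/s1.png

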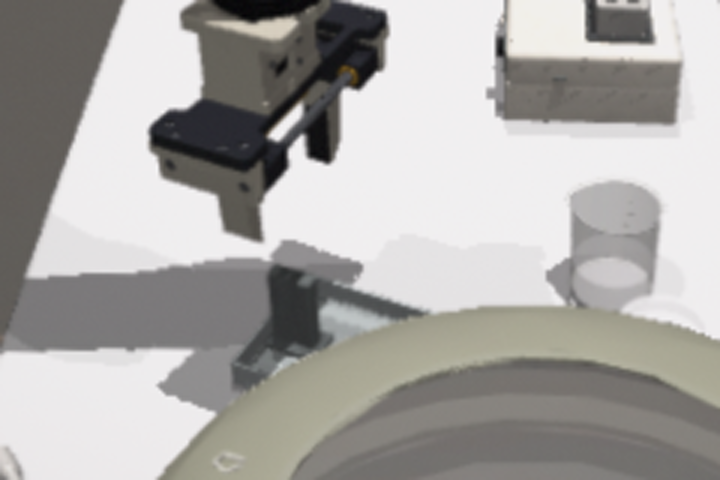

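The side view shows the open gripper above the upright grip plate at about (295,300), with the fingers straddling it and the beaker well clear. I'll close, pull back, and carry the tray to the bay mouth.

```bash
python3 - <<'E'
from h import *
effector.close(50)
print(manip.current_clock(),manip.current_finger_gap(),manip.current_gripper_force(),manip.current_force(),manip.current_wrist_torque())
p=manip.current_tool_pos(); u=np.array([np.cos(-.4373),np.sin(-.4373),0]); b=p-.04*u; b[2]=p[2]
manip.servo_line(b,vel=.08)
print(manip.current_clock(),manip.current_finger_gap(),manip.current_force())
p,q=tgt(-.135,-.014); p[2]=b[2]
m=(b+p)/2
manip.servo_line(p,q,vel=.08)
print(manip.current_clock(),*state(),manip.current_finger_gap(),manip.current_q())
cv2.imwrite("pics/top2.png",cv2.resize(viewer.get_image("top")[110:280,180:400,::-1],None,fx=3.5,fy=3.5,interpolation=cv2.INTER_CUBIC))
cv2.imwrite("pics/side2.png",cv2.resize(viewer.get_image("side")[150:270,180:340,::-1],None,fx=5,fy=5,interpolation=cv2.INTER_CUBIC))
E
```

```text
4.4333 0.014091749667481368 49.909899830818176 [-0.8049854  -0.93495598  0.55393044] [-0.23251842 -0.01947909  0.06668982]
5.0833 0.013763569598303022 [-2.99945248  1.5306238   2.26211126]
9.7 [-0.13496486 -0.01418971 -0.00024773] [ 0.11273793 -0.38240962 -1.75007051] [-0.09035788 -0.10115338 -0.11143012] 0.013707715986476549 [ 0.3014294   0.70650387 -0.90408967  2.01493932  0.78140426  0.81036694
  0.44146809]
```

View pics/top2.png

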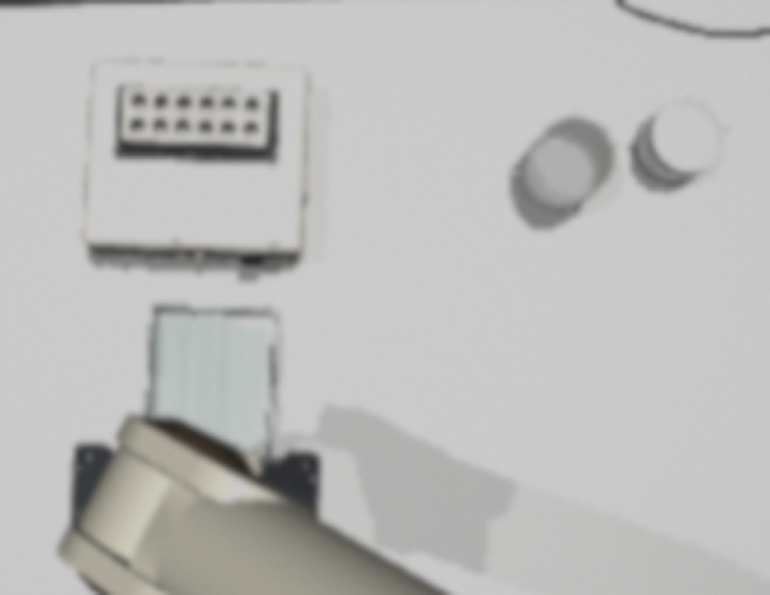

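View pics/side2.png

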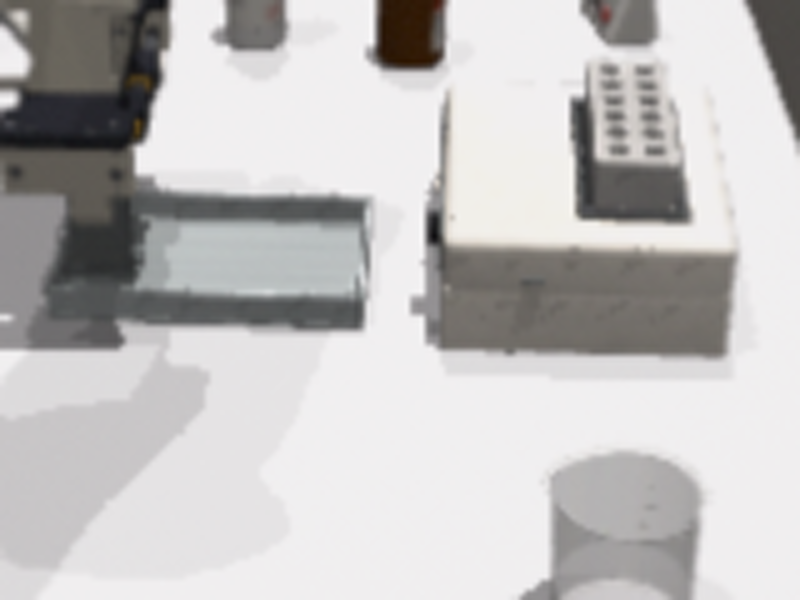

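The tray lies flat and is roughly square to the warmer, with its front edge about 45 mm from the mouth: (153–275, 310) in the top crop against the warmer front (87–300, 248). I'll check the lateral offset numerically, then nose in with force watch.

```bash
cat >> h.py <<'E'
def step(x,y,yaw,vel=.03):
    p,q=tgt(x,y,yaw); manip.servo_line(p,q,vel=vel); return state()
E
python3 - <<'E'
from h import *
f=np.array([[153,309],[276,313]])/3.5+[180,110]
print([toW(v).round(4) for v in world("top",f,.022)])
w=np.array([[87,245],[302,252]])/3.5+[180,110]
print([toW(v).round(4) for v in world("top",w,.074)])
s,f,m=step(-.097,-.014,0,.05); print(s.round(4),f.round(2),m.round(3))
x=-.097
while x<-.05:
    x+=.002; s,f,m=step(x,-.014,0)
    print(manip.current_clock(),s.round(4),f.round(2),m.round(3))
    if np.hypot(f[0],f[1])>4.5: print("CONTACT");break
E
```

```text
[array([-0.0468,  0.0355,  0.022 ]), array([-0.0465, -0.0714,  0.022 ])]
[array([0.    , 0.0877, 0.074 ]), array([ 0.0003, -0.0917,  0.074 ])]
[-0.0968 -0.014   0.0002] [ 0.27  0.28 -2.07] [ 0.005 -0.186  0.014]
10.9583 [-0.0951 -0.0139  0.0003] [-0.63 -0.08 -2.57] [ 0.125 -0.101 -0.024]
11.2083 [-0.0927 -0.014  -0.0001] [-1.08  0.2  -1.93] [ 0.116 -0.101  0.05 ]
11.4583 [-0.0906 -0.014  -0.0002] [ 0.87 -0.24 -0.9 ] [ 0.076 -0.043  0.053]
11.7083 [-0.0886 -0.0141 -0.0003] [ 0.74 -0.34 -2.16] [ 0.057 -0.118  0.014]
11.9583 [-0.0867 -0.014  -0.0002] [-0.56  0.22 -1.85] [ 0.129 -0.048  0.016]
12.2083 [-0.0847 -0.014  -0.0001] [ 1.05  0.69 -1.89] [ 0.048 -0.063  0.001]
12.4583 [-0.0827 -0.014  -0.0001] [-0.07  0.97 -3.21] [ 0.05  -0.064  0.013]
12.7083 [-0.0807 -0.014  -0.0001] [ 0.62  0.4  -2.24] [ 0.1   -0.108  0.057]
12.9583 [-0.0786 -0.014  -0.0002] [-0.63 -0.43 -2.03] [ 0.096 -0.083 -0.018]
13.2083 [-0.0766 -0.014  -0.0002] [ 0.46  0.7  -1.32] [ 0.091 -0.087  0.018]
13.4583 [-0.0747 -0.014  -0.0001] [-0.46  0.12 -2.19] [ 0.103 -0.132 -0.013]
13.7083 [-0.0727 -0.014  -0.0001] [ 0.43 
[... 256 characters left out ...]
64  0.015]
14.7083 [-0.0647 -0.0141 -0.0002] [-0.34 -0.28 -1.64] [ 0.09  -0.07   0.001]
14.9583 [-0.0626 -0.014  -0.0002] [-0.68  0.47 -1.13] [ 0.097 -0.042 -0.026]
15.2083 [-0.0606 -0.014  -0.0002] [-0.37 -0.25 -1.14] [ 0.039 -0.043  0.04 ]
15.4583 [-0.0586 -0.014  -0.0001] [ 0.75 -0.22 -1.46] [ 0.105 -0.009  0.029]
15.7083 [-0.0566 -0.014  -0.0001] [-0.16 -1.56 -1.1 ] [ 0.054 -0.021  0.015]
15.9583 [-0.0547 -0.0141 -0.0001] [ 0.53 -0.49 -0.86] [ 0.11  -0.037  0.024]
16.2083 [-0.0526 -0.014  -0.0002] [ 0.23  0.51 -1.21] [0.089 0.01  0.023]
16.4583 [-0.0506 -0.014  -0.0001] [ 0.11  0.59 -2.29] [ 0.127  0.014 -0.007]
16.7083 [-0.0487 -0.014  -0.0001] [-0.68  0.54 -0.88] [-0.009 -0.038 -0.012]
```

No contact while nosing in; the front is now 41 mm inside. Next I'll feel left for the guide wall.

```bash
python3 - <<'E'
from h import *
y=-.014
while y<.016:
    y+=.001; s,f,m=step(-.049,y,0)
    print(round(y,4),s.round(4),f.round(2),m.round(3)[2])
    if abs(f[1])>2.5 or abs(m[2])>.3: print("CONTACT");break
for d in (.0004,.0008,.0012):
    s,f,m=step(-.049,y+d,0); F=[];
    for i in range(6): manip.sleep(.02);a=state();F.append(np.r_[a[1][:2],a[2][2]])
    F=np.mean(F,0); print(d,s.round(4),F.round(2),manip.current_finger_gap(),manip.current_clock())
    if abs(F[1])>5: break
E
```

```text
-0.013 [-0.0487 -0.0135 -0.0006] [-0.45 -1.03 -0.44] -0.059
-0.012 [-0.0488 -0.0119 -0.    ] [ 0.68 -0.31 -0.99] -0.13
-0.011 [-0.049  -0.0107  0.0002] [ 0.31 -1.26 -1.18] -0.099
-0.01 [-0.049  -0.0097  0.0002] [ 0.57  0.27 -0.02] -0.082
-0.009 [-0.049  -0.0088  0.0001] [ 0.82 -1.17 -0.04] -0.091
-0.008 [-0.049  -0.0078  0.0002] [ 0.17 -1.01 -0.69] -0.115
-0.007 [-0.049  -0.0068  0.0001] [ 0.36 -0.89 -0.77] -0.075
-0.006 [-0.049  -0.0058  0.0002] [-0.16 -1.45  0.14] -0.141
-0.005 [-0.049  -0.0048  0.0002] [-0.56 -0.71  0.1 ] -0.078
-0.004 [-0.049  -0.0037  0.0001] [-0.3  -1.24 -0.05] -0.155
-0.003 [-0.049  -0.0028  0.0002] [-0.54 -1.64 -0.33] -0.087
-0.002 [-0.049  -0.0018  0.0001] [ 0.51 -1.58 -0.3 ] -0.073
-0.001 [-0.049  -0.0008  0.0002] [ 0.23 -0.46  0.37] -0.076
0.0 [-0.049   0.0002  0.0002] [ 0.05 -1.85  0.1 ] -0.118
0.001 [-0.049   0.0013  0.0002] [ 1.11 -0.59 -0.61] -0.062
0.002 [-0.049   0.0022  0.0002] [-0.6  -1.23 -1.47] -0.1
0.003 [-0.049   0.0032  0.0001] [ 0.97 -1.45 -0.02] -0.087
0.004 [-0.049   0.0042  0.0002] [ 0.72 -0.54 -0.58] -0.107
0.005 [-0.049   0.0052  0.0001] [ 0.88 -1.83 -0.3 ] -0.112
0.006 [-0.049   0.0063  0.0002] [-0.51 -1.04  0.14] -0.136
0.007 [-0.049   0.0072  0.0001] [-0.88 -1.4   0.94] -0.165
0.008 [-0.049   0.0083  0.0002] [ 0.64 -1.76  0.66] -0.084
0.009 [-0.049   0.0092  0.0002] [-0.2  -1.58  0.15] -0.134
0.01 [-0.049   0.0102  0.0001] [-0.15 -1.2   0.46] -0.084
0.011 [-0.049   0.0112  0.0001] [-0.01 -0.88 -0.35] -0.163
0.012 [-0.049   0.0122  0.0001] [ 1.33 -1.32  0.82] -0.092
0.013 [-0.049   0.0132  0.0002] [-0.06 -1.22 -0.08] -0.088
0.014 [-0.049   0.0139 -0.0003] [-1.73 -2.69  1.35] -0.196
CONTACT
0.0004 [-0.049   0.0139 -0.0004] [-1.46 -4.83 -0.2 ] 0.013617636850251144 24.0583
0.0008 [-0.049   0.014  -0.0005] [-1.64 -5.57 -0.24] 0.0138240054036119 24.4083
```

Contact came at y≈13.8 mm, consistent with the wall at the far left of its range. The moment is smaller than I'd expect for that lever arm, so I'll check it by settling, taking a picture, and backing off.

```bash
cat >> h.py <<'E'
def avg(n=8,dt=.02):
    A=[]
    for i in range(n): manip.sleep(dt);a=state();A.append(np.r_[a[0],a[1],a[2]])
    return np.mean(A,0).round(4)
E
python3 - <<'E'
from h import *
np.set_printoptions(suppress=True)
print(avg())
cv2.imwrite("pics/top3.png",cv2.resize(viewer.get_image("top")[170:250,190:300,::-1],None,fx=7,fy=7,interpolation=cv2.INTER_CUBIC))
step(-.049,.0135,0);print(avg())
step(-.049,.012,0);print(avg())
print(manip.current_clock())
E
```

```text
[-0.0491  0.014  -0.0005 -1.4985 -5.802   4.4516 -0.9677  0.2874 -0.2275]
[-0.049   0.0138  0.0002 -0.779  -2.3528  1.2347 -0.4776  0.0505 -0.2138]
[-0.0491  0.0131  0.001  -0.0074  1.4159 -0.4045  0.3428 -0.0776  0.0391]
25.3583
```

View pics/top3.png

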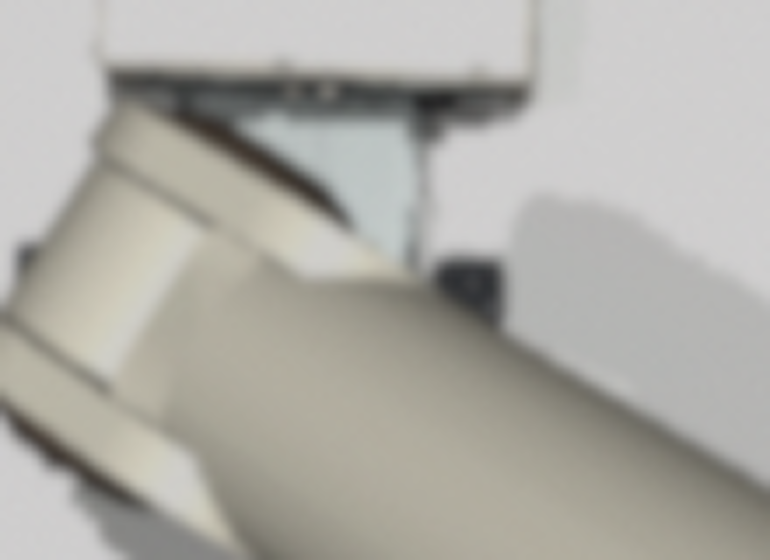

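The top crop shows the tray's right edge entering the mouth straight at about (420,110). The arm gives about 7 N/mm, so small steps are gentle. I'll slide in along the wall with a light leftward pressure.

```bash
cat >> h.py <<'E'
def slide(x,y,yaw,xend,dx=.0015,fy0=-2.,flim=6.):
    while x<xend:
        x+=dx; step(x,y,yaw); a=avg(3,.02)
        print(round(x,4),round(y,5),round(yaw,4),a[:3],a[3:6].round(1),a[8].round(2),round(manip.current_clock(),1))
        if a[3]<-flim or abs(a[4])>9 or abs(a[8])>.9: print("HALT");break
        y+=np.clip((a[4]-fy0)*.0001,-.0004,.0004)
    return x,y,yaw
np.set_printoptions(suppress=True)
E
python3 - <<'E'
from h import *
slide(-.049,.0132,0,-.025)
E
```

```text
-0.0475 0.0132 0 [-0.0479  0.0134  0.0002] [-3.4  0.4  1.7] -0.07 25.7
-0.046 0.01344 0 [-0.0462  0.0134  0.    ] [-3.5 -0.4  2.6] -0.03 26.0
-0.0445 0.0136 0 [-0.0445  0.0134 -0.0002] [-3.4 -0.8  3.1] -0.04 26.3
-0.043 0.01372 0 [-0.0431  0.0135 -0.0002] [-4.5 -1.1  3.8] -0.1 26.6
-0.0415 0.01381 0 [-0.0417  0.0136 -0.0002] [-5.  -1.7  4.4] -0.15 26.9
-0.04 0.01384 0 [-0.0402  0.0136 -0.0002] [-5.1 -2.   5. ] -0.13 27.2
-0.0385 0.01384 0 [-0.0388  0.0136 -0.0002] [-5.2 -1.7  5.1] -0.14 27.5
-0.037 0.01386 0 [-0.0373  0.0136 -0.0002] [-4.8 -2.   4.9] -0.16 27.8
-0.0355 0.01387 0 [-0.0358  0.0136 -0.0002] [-5.  -2.1  4.6] -0.14 28.1
-0.034 0.01385 0 [-0.0343  0.0136 -0.0002] [-4.8 -1.8  4.7] -0.15 28.4
-0.0325 0.01387 0 [-0.0328  0.0135 -0.0002] [-5.1 -1.7  5.4] -0.13 28.7
-0.031 0.01391 0 [-0.0314  0.0135 -0.0002] [-5.4 -1.9  5.5] -0.11 29.0
-0.0295 0.01392 0 [-0.0299  0.0135 -0.0002] [-6.  -2.4  5.2] -0.13 29.3
-0.028 0.01388 0 [-0.0284  0.0135 -0.0002] [-5.4 -2.5  5.5] -0.12 29.6
-0.0265 0.01383 0 [-0.0268  0.0135 -0.0002] [-5.4 -2.1  5.2] -0.09 29.9
-0.025 0.01381 0 [-0.0253  0.0134 -0.0002] [-5.6 -2.   4.9] -0.11 30.2
```

The tray has passed the right wall's end (front 65 mm inside) without catching. Fz of +5 N shows I'm pressing down a little, so I'll raise the hand 0.6 mm and continue.

```bash
sed -i 's/^Z=0.037$/Z=0.0376/; s/def tgt(x,y,yaw=0.,z=Z)/def tgt(x,y,yaw=0.,z=0.0376)/' h.py; python3 - <<'E'
from h import *
x,y,w=slide(-.025,.0138,0,.011,flim=7)
if x>=.011: slide(x,y,w,.026,dx=.001,flim=6.5)
E
```

```text
-0.0235 0.0138 0 [-0.0228  0.0133 -0.0007] [ 0.  -0.3 -2.9] -0.02 30.5
-0.022 0.01397 0 [-0.0219  0.0135 -0.0005] [ 0.4 -1.1 -3.6] -0.11 30.8
-0.0205 0.01406 0 [-0.0206  0.0136 -0.0004] [-1.2 -2.  -3.3] -0.16 31.1
-0.019 0.01406 0 [-0.019   0.0137 -0.0004] [-1.3 -3.2 -3.7] -0.23 31.4
-0.0175 0.01394 0 [-0.0174  0.0137 -0.0003] [-0.8 -3.4 -4. ] -0.25 31.7
-0.016 0.0138 0 [-0.0158  0.0137 -0.0002] [-1.4 -3.2 -3.5] -0.24 32.0
-0.0145 0.01368 0 [-0.0143  0.0137 -0.0002] [-1.1 -3.3 -3.7] -0.26 32.3
-0.013 0.01355 0 [-0.0128  0.0136 -0.0001] [-0.8 -3.1 -3.9] -0.18 32.6
-0.0115 0.01344 0 [-0.0113  0.0135 -0.0001] [-0.9 -2.5 -4. ] -0.23 32.9
-0.01 0.0134 0 [-0.0098  0.0135 -0.0001] [-0.8 -2.9 -3.7] -0.19 33.2
-0.0085 0.01331 0 [-0.0082  0.0135 -0.0001] [-0.1 -2.3 -4.2] -0.17 33.5
-0.007 0.01328 0 [-0.0068  0.0134 -0.    ] [-0.7 -2.  -4.5] -0.15 33.8
-0.0055 0.01328 0 [-0.0053  0.0134 -0.    ] [-0.3 -2.3 -3.6] -0.1 34.1
-0.004 0.01324 0 [-0.0038  0.0134 -0.    ] [ 0.3 -1.2 -3.8] -0.16 34.4
-0.0025 0.01332 0 [-0.0023  0.0134 -0.0001] [-0.6 -1.7 -3.2] -0.09 34.7
-0.001 0.01335 0 [-0.0008  0.013
[... 527 characters left out ...]
 37.1
0.011 0.01323 0 [ 0.0112  0.0133 -0.0001] [-0.9 -2.3 -3.9] -0.11 37.4
0.012 0.01319 0 [ 0.0121  0.0132 -0.    ] [-1.3 -2.4 -3.6] -0.11 37.7
0.013 0.01315 0 [ 0.0131  0.0132 -0.    ] [-1.  -2.5 -3.4] -0.12 38.0
0.014 0.0131 0 [ 0.0142  0.0132 -0.    ] [-1.1 -2.5 -3.6] -0.08 38.3
0.015 0.01305 0 [ 0.0152  0.0132 -0.    ] [-0.7 -2.1 -3.7] -0.11 38.6
0.016 0.01304 0 [ 0.0162  0.0131 -0.    ] [-0.4 -1.4 -3.3] -0.09 38.9
0.017 0.01309 0 [ 0.0171  0.0132 -0.    ] [-0.8 -1.9 -3.6] -0.1 39.2
0.018 0.0131 0 [ 0.0181  0.0131 -0.0001] [-0.7 -2.1 -3.7] -0.06 39.5
0.019 0.01309 0 [0.0183 0.0131 0.0004] [-3.8 -2.8 -1.4] -0.08 39.8
0.02 0.01301 0 [0.0184 0.0131 0.0008] [-6.9 -3.3  0.6] -0.05 40.1
HALT
```

There's a clear stop at x≈18.3 mm: 1 mm commanded produced 0.1 mm of motion and −7 N. The nominal is 20 mm, so this fits within the vision error. I'll ease the pressure, set the tray down, release, and lift away.

```bash
python3 - <<'E'
from h import *
p,q=tgt(.0188,.0128,0,z=.0371); manip.servo_line(p,q,vel=.01); print(avg())
effector.open_jaws(); print(manip.current_finger_gap(),avg(4)); 
p=manip.current_tool_pos(); p[2]=.14; manip.servo_line(p,vel=.1)
manip.servo_line(p-[.02,.15,-.05],vel=.15)
print(avg(4),manip.current_clock())
a=viewer.get_image("top")[110:240,190:300,::-1]; b=viewer.get_image("side")[140:260,200:340,::-1]
cv2.imwrite("pics/f.png",np.hstack([cv2.resize(a,(400,473),interpolation=cv2.INTER_CUBIC),cv2.resize(cv2.resize(b,(400,343),interpolation=cv2.INTER_CUBIC),(400,473))]))
E
```

```text
[ 0.0183  0.013   0.0004 -4.6461 -2.8745 -0.562  -0.3881  0.8975  0.0065]
0.09188599525613597 [ 0.0188  0.0128  0.     -0.1962  0.3416  0.3531  0.0832 -0.1431  0.0221]
[ 0.0078 -0.1367  0.0018  0.0071  0.2973 -0.119   0.1419 -0.1363 -0.0204] 44.2833
```

View pics/f.png

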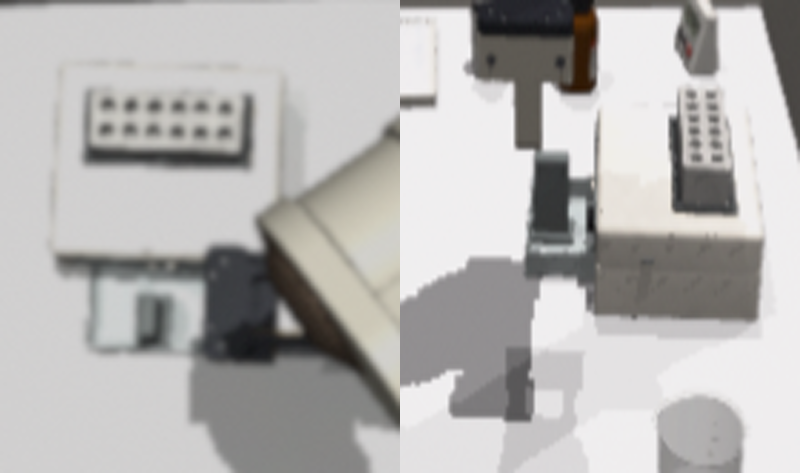

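The final picture shows the tray in the bay, square and flat, with its rear left corner at about (90,349) in the left panel. The gripper is raised clear, and the beaker and brown bottle stand as they were. I'll do one numeric check, then hand in.

```bash
python3 - <<'E'
from h import *
P=np.array([[90,349],[200,352]])/3.636+[190,110]
c=[toW(v).round(4) for v in world("top",P,.022)]; print(c)
if abs(c[0][0]+.07)<.006: manip.hand_in(); print("handed in",manip.current_clock())
E
```

```text
[array([-0.0712,  0.0617,  0.022 ]), array([-0.0704, -0.0303,  0.022 ])]
the job is handed in; nothing more can be done
the job is handed in; nothing more can be done
```

The tray is in the bay along the left wall and against the back stop, released, and handed in at about 44 s of the 67 s limit. Wrist forces stayed under about 7 N in the bay, the beaker and bottles were left alone, and the verdict was not shown.

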